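# Clear the holding fixture and draw its spring jaw open to the mark

### The job

The next lid blank is to go into the spring-jaw fixture, but the last cut left cedar chips on its bed: take the wooden scraper block and sweep all four chips off the open side into the fixture's tray (not with the fingers), then stand the scraper back on the table clear of the fixture. Then pull the spring jaw out until its pointer faces the setting mark and keep holding it there, so that a workmate can lay the blank in: your program finishes while still holding the jaw drawn against its springs. Leave the setting mark and the other things on the table where they are.

Things in the scene. Friction and masses are not known exactly. Their poses are not given: they have to be found in the camera images.
- fixture: Grey holding fixture, fixed to the table; base 244 mm (its x) by 136 mm (its y), plus a tray. Origin: under the middle of the base at table height (the base reaches y = -76 to +60 mm). x points from the spring jaw to the far fence (away from the robot), y to the open side with the tray. The bed, top of the base, is 30 mm above the table.
- bed (a point): Point on the bed, 30 mm above the table, midway between resting jaw face and far fence (x = -45 and +46 mm from here; both stand 30 mm above the bed); axes as the fixture's. Side fence: inner face at y = -62 mm, 16 mm above the bed. Open edge over the tray: y = +60 mm. The chips lie within x = +-36 mm, y = -22 to +52 mm. In the fixture's frame: x = +61, y = 0.
- tray (a point): Middle of the inner floor, 3 mm above the table, of the open dark sheet tray along the fixture's +y side: 150 mm (x) by 64 mm (y) outside, rim 23 mm above the table (7 mm below the bed). Axes as the fixture's. In the fixture's frame: x = +58, y = +93 mm.
- jaw (a joint): Pull of the spring jaw in m: 0 at rest against its stop, growing as it is pulled along the fixture's -x, away from the fence towards the robot; hard stop at 0.062. Two springs draw it back: 5.6 N at 0, 13.6 N at 0.05 (160 N/m), so it returns when let go.
- handle (a point): Middle of the jaw's black bar handle, a bridge along the fixture's y: grip 14.5 mm thick, 60 mm long, posts at y = +-42 mm; 94 mm above the table, 33 mm above the jaw's top. To be pinched from above, fingers closing along the fixture's x; free in front and behind. Moves with the jaw; at rest at x = -10, y = 0 mm in the fixture's frame.
- pointer (a point): Tip of the small dark pointer with a white line on the jaw's -y side, 45 mm above the table; moves with the jaw. At rest at x = -10, y = -65 mm in the fixture's frame.
- mark (a point): The setting mark: tip of the dark rider with white line and brass thumbscrew, clamped on the graduated rail at the fixture's -y side, 31 to 50 mm nearer the robot (fixture's -x) than the resting pointer, different each time. Pointer and mark face each other when both have the same x in the fixture's frame. Axes as the fixture's.
- scraper: Wooden scraper block with steel edges, standing on the table to the left of the fixture. Origin: middle of its underside; z up; its x is its length. Foot 80 mm (x) x 28 mm (y), 24 mm high; on top a grip ridge 64 mm (x) x 20 mm (y), up to 65 mm above the underside, to be pinched across y. Both long sides are scraping edges. 0.12 kg.
- chip_1: loose cedar chip (off-cut), 24 x 13 x 8 mm, on the fixture's bed; origin in the middle of its underside
- chip_2: loose cedar chip (off-cut), 19 x 15 x 7 mm, on the fixture's bed; origin in the middle of its underside
- chip_3: loose cedar chip (off-cut), 22 x 11 x 9 mm, on the fixture's bed; origin in the middle of its underside
- chip_4: loose cedar chip (off-cut), 17 x 13 x 8 mm, on the fixture's bed; origin in the middle of its underside
- marker: bystander: marker pen, 128 mm long, 16 mm high, lying near left
- wax_tin: bystander: round tin, 60 mm wide, 20 mm high, far left
- eyelet_jar: bystander: glass jar of eyelets, 45 mm wide, 56 mm high, at the back
- oil_bottle: bystander: small bottle with black cap, 32 mm wide, 83 mm high, at the back
- thread_spool: bystander: spool of thread, 29 mm wide, 46 mm high, at the back
- cedar_block: bystander: cedar block, 45 x 62 x 40 mm, at the back (a product, not the scraper)

How it is judged:
By the outcome, as a careful person would: the job done as asked, in the order asked, and still so for the second after the job is handed in, while the arm keeps its last pose, push and grip.
It also fails if it takes over 51 s, if anything falls off the work surface, if the arm or the gripper's body presses on something with over 40 N, if the wrist force passes 120 N, or if a joint passes its speed limit or range.

### The arm

A 7-joint arm with a two-finger parallel gripper is mounted at the origin on a cart in front of the work surface, level with it; the furniture and walls round the work are solid. World frame = base frame: x ahead of the robot, y to its left, z up, the work surface at z = 0. Lengths are in m, angles in rad, forces in N, time in s.
With the tool pointing down it reaches from about 0.4 to 0.85 m from the base axis. Payload 4.4 kg.
Tool frame: the origin (TCP) lies at the very end of the fingers, on their centre line; the grasp point (between the pads) lies 19 mm behind it; z points along the fingers, y is the line along which they close (so a half turn about z gives the same grasp; the last joint's range is limited). The gripper opens to 94 mm and grips with 3 to 60 N. Pads are 16 mm wide; open, the fingers measure 119 mm over their backs; the gripper's body (75 mm by 177 mm) begins 78 mm behind the grasp point.
Start: joints at [-1.314, 0.628, 0.038, 1.517, -0.027, 0.996, -0.02], TCP at [0.206, 0.616, 0.205] pointing down, gripper open.
Joint ranges: [-3.06, 3.06], [-0.37, 2.12], [-1.25, 1.32], [0.18, 2.47], [-1.1, 4.24], [0.23, 1.98], [-2.94, 2.94]. Speed limits (rad/s): [2.57, 2.57, 3.14, 3.14, 3.14, 3.14, 3.14].

### API

Orientations are given as a rotation vector (axis times angle).
In Python, from plant import robot gives the robot as it stands. The module is installed in compiled form; this text tells all that it offers.
- The arm moves only by the tool servo_tool, never from a script. Its argument "deltas" is text: rows parted by semicolons, each of 7 numbers parted by spaces: the finger opening in cm, from 0 to 9.4, then the shift along the tool's x, y, z in cm, then the turn, a rotation vector about the tool's x, y, z in degrees. In form: fingers tx ty tz ax ay az; .... A call has 1 to 12 rows; each row is the pose to reach, as a shift and turn from the pose commanded when the call began, along the tool's axes at that moment; what a row does not reach only later rows make up. A row lasts 1/8 s, in which the tool goes at most 62.5 mm and 10.7 degrees, less where a joint would pass 70% of its speed; a pose out of reach is approached as far as the arm can. A call with a gripper value outside its range is refused whole. The fingers move at their own pace and stop on an object; "newtons" is the grip in N (left out, the last holds). Time passes only in rows, so rows that repeat a pose let the fingers close. It gives the time, the measured TCP pose, the force, the opening and the grip force at its end, in the units of the state.
- robot.state(): the state, without advancing time (a new reading comes with each control period).
- robot.snapshot(name): name is "scene" or "top" or "wrist"; returns a dict with "image" (400x640x3 uint8, red, green, blue), "range_z" (400x640 float32, m along the optical axis (not along the pixel's ray), 0 where there is no reading), "fx", "fy", "cx", "cy" (pixels), "k1" (the pictures are not rectified: a ray, as slopes to the right and down, at radius r is drawn at 1 + k1 r^2 times it, then the intrinsics apply), "extrinsics" (4x4, takes a point from camera to world coordinates). Camera axes: x right, y down, z forward; pixel columns grow to the right and rows downward; lengths in m; the calibration is good to about 2 mm. A picture is of the moment at which its call begins.
- robot.sign_off(): hands the job in; it is judged then, once.
The state is a dict: "time": time; "q": joint angles; "joint_velocities": joint speeds; "effort": joint torques, N m; "eef_pos": TCP position; "ee_rot": TCP orientation; "wrist_force": force on the tool from outside, world axes, zero at the start; "torque": the same for the moment, N m; "grip_width": finger opening in m; "grip_force": force on a finger pad.
Only numpy, scipy, OpenCV 4.12 (cv2) and the standard library are available. Lean on these libraries where they do the work, as an engineer would, in place of code of your own. Each camera call takes 0.05 s, during which the arm holds its last target. There are 200 camera calls.

## Working session

There is one attempt and no reset: what is moved stays moved. The work goes in short steps, Python scripts to look and compute and a tool call to move; the robot and the scene stay as the last step left them, time stands still between calls to the robot, and variables do not carry over. Pictures are saved under pics/ and viewed, at most 12 in all, crops included, and the job is handed in when it is done.

Besides the shell and the picture viewer there is one more tool, called after "Call:" by a JSON object that holds its "fn" and its "kwargs", one argument or row to a line. servo_tool: Moves the arm, as the interface text tells. Its arguments: {"type":"object","properties":{"deltas":{"type":"string"},"newtons":{"type":"number"}},"required":["deltas"]}

```bash
mkdir -p pics; cat > h.py <<'E'
import numpy as np, cv2
from plant import robot
from scipy.spatial.transform import Rotation as R
def snap(n,save=None):
    s=robot.snapshot(n)
    if save: cv2.imwrite(f'pics/{save}.png',cv2.cvtColor(s['image'],cv2.COLOR_RGB2BGR))
    return s
def ray(s,uv):
    uv=np.atleast_2d(uv).astype(float)
    K=np.array([[s['fx'],0,s['cx']],[0,s['fy'],s['cy']],[0,0,1]])
    d=(uv-[s['cx'],s['cy']])/[s['fx'],s['fy']]
    p=d.copy()
    for _ in range(20): p=d/(1+s['k1']*(p**2).sum(1,keepdims=True))
    E=s['extrinsics']; return E[:3,3],(E[:3,:3]@np.c_[p,np.ones(len(p))].T).T
def onz(s,uv,z):
    o,d=ray(s,uv); return o+d*((z-o[2])/d[:,2])[:,None]
def cloud(s):
    v,u=np.mgrid[:400,:640]; o,d=ray(s,np.c_[u.ravel(),v.ravel()])
    return (o+d*s['range_z'].reshape(-1,1)).reshape(400,640,3)
E
python3 - <<'E'
from h import *
for n in('top','scene'):
    s=snap(n,n+'0'); print(n,s['fx'],s['k1'],s['extrinsics'].round(3).tolist())
st=robot.state(); print(st['time'],st['eef_pos'],st['ee_rot'],st['wrist_force'])
E
```

```text
top 383.89585554122544 -0.08111062532243755 [[0.009, -0.991, 0.133, 0.466], [-1.0, -0.007, 0.023, 0.023], [-0.021, -0.133, -0.991, 0.925], [0.0, 0.0, 0.0, 1.0]]
scene 494.91914305216346 -0.009746193020660257 [[0.455, -0.672, 0.584, 0.042], [-0.89, -0.351, 0.29, -0.254], [0.01, -0.652, -0.758, 0.779], [0.0, 0.0, 0.0, 1.0]]
0.1 [0.20598624 0.61590445 0.20467059] [-5.04803021e-01 -3.10051354e+00  2.49837836e-03] [ 0.03726012 -0.01107625 -0.3094417 ]
```

View pics/top0.png

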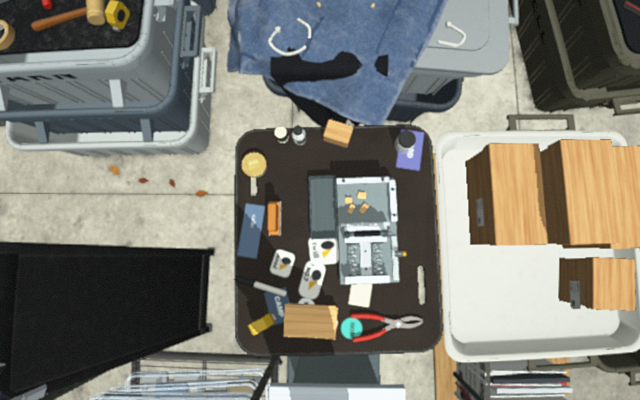

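View pics/scene0.png

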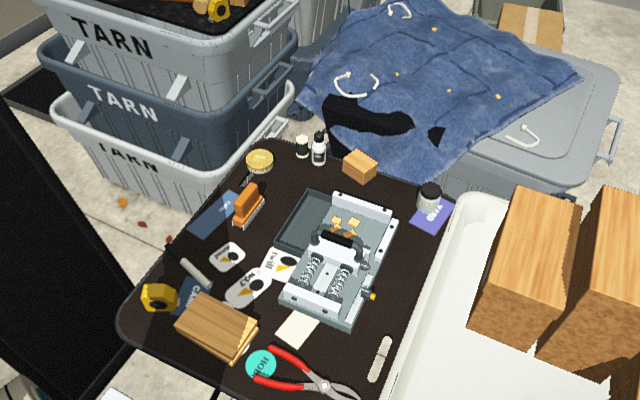

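Top view: the fixture is at about (365,230) with its tray on the left at (322,205). The scraper is at (274,217), the chips near (355,200), and the rider at (403,254). The scene view agrees: scraper (248,205), chips (345,222), rider (372,295).

```bash
python3 - <<'E'
from h import *
for n in('top','scene'):
    s=snap(n); P=cloud(s); hsv=cv2.cvtColor(s['image'],cv2.COLOR_RGB2HSV)
    ok=s['range_z']>0
    reg=ok&(P[...,0]>.25)&(P[...,0]<.75)&(P[...,1]>-.2)&(P[...,1]<.35)
    t=reg&(abs(P[...,2])<.008); print(n,'table z',np.median(P[t][:,2]))
    # scraper
    m=reg&(hsv[...,0]<18)&(hsv[...,1]>120)&(hsv[...,2]>90)&(P[...,1]>.08)&(P[...,2]>.012)
    k,l,st,c=cv2.connectedComponentsWithStats(m.astype(np.uint8))
    for i in range(1,k):
        if st[i,4]>25:
            q=P[l==i]; print('orange',c[i].round(),st[i,4],q.mean(0).round(3),q[:,2].max().round(3))
            top=q[q[:,2]>.058]
            if len(top)>15: print('  top rect',cv2.minAreaRect((top[:,:2]*1000).astype(np.float32)))
    # chips
    m=reg&(hsv[...,0]<25)&(hsv[...,1]>70)&(hsv[...,2]>110)&(abs(P[...,1])<.12)&(P[...,2]>.02)&(P[...,2]<.06)
    k,l,st,c=cv2.connectedComponentsWithStats(m.astype(np.uint8))
    for i in range(1,k):
        if st[i,4]>8: print('chip?',c[i].round(1),st[i,4],P[l==i].mean(0).round(3))
    # fixture points by height
    f=reg&(P[...,2]>.022)&(P[...,2]<.12)&(P[...,1]<.1)&(P[...,1]>-.15)&(P[...,0]<.66)&(hsv[...,1]<90)
    k,l,st,c=cv2.connectedComponentsWithStats(f.astype(np.uint8)); i=1+st[1:,4].argmax()
    q=P[l==i]; print('fixture rect',cv2.minAreaRect((q[:,:2]*1000).astype(np.float32)),len(q))
    if n=='top':
        im=s['image'][160:300,290:420]; cv2.imwrite('pics/crop.png',cv2.resize(im[...,::-1],None,fx=4,fy=4,interpolation=cv2.INTER_CUBIC))
E
```

```text
top table z 0.00017496578049236433
orange [273. 218.] 372 [0.539 0.15  0.053] 0.069
  top rect ((541.018798828125, 152.42019653320312), (20.050941467285156, 61.85188674926758), 88.34879302978516)
chip? [338.2 136.4] 307 [0.736 0.002 0.038]
chip? [361.2 194.5] 43 [ 0.597 -0.052  0.035]
chip? [349.4 204.1] 96 [ 0.574 -0.024  0.037]
chip? [363.3 208. ] 62 [ 0.565 -0.057  0.037]
chip? [310.6 320.9] 1602 [0.305 0.063 0.024]
fixture rect ((511.9178466796875, -61.16046142578125), (242.36903381347656, 160.0784912109375), 3.9985711574554443) 6037
scene table z 0.002070372626756245
orange [246. 203.] 755 [0.535 0.147 0.047] 0.07
  top rect ((541.9886474609375, 151.38223266601562), (20.116851806640625, 63.49821090698242), 89.46611785888672)
orange [196. 315.] 667 [0.303 0.101 0.025] 0.031
chip? [357.9 166.6] 434 [ 0.735 -0.001  0.037]
chip? [335.5 224.5] 111 [ 0.573 -0.027  0.039]
chip? [353.6 222.2] 51 [ 0.595 -0.055  0.037]
chip? [349.1 233.5] 82 [ 0.565 -0.059  0.039]
chip? [216.  324.3] 2890 [0.304 0.062 0.026]
fixture rect ((520.781494140625, -37.87248229980469), (258.6839904785156, 209.05108642578125), 2.6561243534088135) 9247
```

View pics/crop.png

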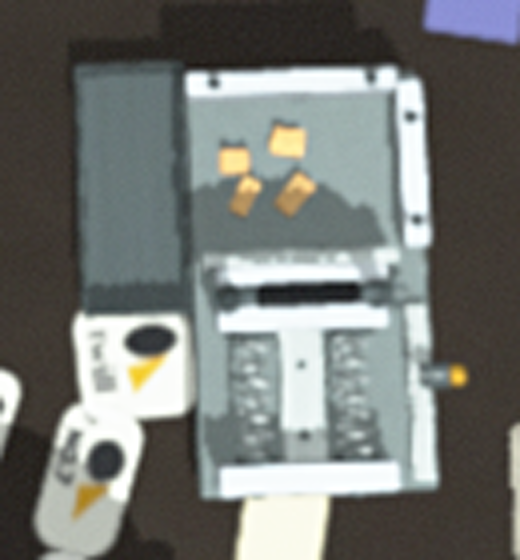

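Crop (4x, offset 290,160): chips at (288,140), (234,158), (245,195) and (295,193). The handle bar is at (308,293), the rider's brass tip at (458,376), and the far fence top runs along row ~82. Next I'll fit the fixture pose.

```bash
cat >> h.py <<'E'
def line(p):
    p=p[:,:2]
    for _ in range(4):
        vx,vy,x,y=cv2.fitLine((p*1000).astype(np.float32),cv2.DIST_HUBER,0,.01,.01).ravel()
        r=abs((p*1000-[x,y])@[-vy,vx]); p=p[r<max(2.5*np.median(r),1.5)]
    return np.degrees(np.arctan2(vy,vx)),np.array([x,y]).round(1),len(p)
E
python3 - <<'E'
from h import *
for n in('top','scene'):
    s=snap(n); P=cloud(s); im=s['image'].astype(int); ok=s['range_z']>0
    reg=ok&(P[...,0]>.38)&(P[...,0]<.68)&(P[...,1]>-.16)&(P[...,1]<.06)
    q=P[reg&(P[...,2]>.085)&(P[...,2]<.102)]; print(n,'handle',line(q),cv2.minAreaRect((q[:,:2]*1000).astype(np.float32)))
    ff=reg&(abs(P[...,2]-.06)<.005)&(P[...,0]>.60)&(im.min(2)>130); print('farfence',line(P[ff]),cv2.minAreaRect((P[ff][:,:2]*1000).astype(np.float32)))
    sf=reg&(abs(P[...,2]-.046)<.004)&(P[...,0]>.535)&(P[...,1]<-.1)&(im.min(2)>130); print('sidefence',line(P[sf]),cv2.minAreaRect((P[sf][:,:2]*1000).astype(np.float32)))
st=robot.state();r=R.from_rotvec(st['ee_rot']).as_matrix();print(r.round(3).tolist())
E
```

```text
top handle (np.float32(-87.82049), array([502.7, -57. ], dtype=float32), 224) ((503.3609924316406, -58.6362190246582), (14.144999504089355, 93.46549224853516), 3.142082929611206)
farfence (np.float32(-88.075134), array([625.5, -54.7], dtype=float32), 268) ((626.0726318359375, -54.53059005737305), (12.105623245239258, 119.6802749633789), 2.0889463424682617)
sidefence (np.float32(2.2453384), array([ 582.4, -124.6], dtype=float32), 247) ((582.8165893554688, -117.8668212890625), (94.12765502929688, 28.735122680664062), 2.5637662410736084)
scene handle (np.float32(-87.89045), array([500.4, -60.8], dtype=float32), 209) ((505.12115478515625, -59.805152893066406), (15.518683433532715, 95.51821899414062), 3.239293336868286)
farfence (np.float32(-87.69603), array([624.2, -56.3], dtype=float32), 240) ((628.1478881835938, -54.364620208740234), (14.802149772644043, 119.70710754394531), 2.0789692401885986)
sidefence (np.float32(1.9012789), array([ 580.8, -126.1], dtype=float32), 299) ((583.7376098632812, -117.67991638183594), (97.0008773803711, 30.1828670501709), 2.8323609828948975)
[[-0.948, 0.317, -0.0], [0.317, 0.948, -0.001], [0.0, -0.001, -1.0]]
```

```bash
cat >> h.py <<'E'
F0=np.array([.5133,-.0586]); YAW=np.radians(2.1)
def fx(x,y):
    c,s=np.cos(YAW),np.sin(YAW); return F0+[c*x-s*y,s*x+c*y]
def infx(p):
    c,s=np.cos(YAW),np.sin(YAW); d=np.asarray(p)[...,:2]-F0; return np.stack([c*d[...,0]+s*d[...,1],-s*d[...,0]+c*d[...,1]],-1)
def go(x,y,z,yaw):
    "tool y axis at world angle yaw (deg), tool straight down -> shift cm, turn deg from the measured pose"
    st=robot.state(); r=R.from_rotvec(st['ee_rot']); a=np.radians(yaw)
    ty=np.array([np.cos(a),np.sin(a),0]); tz=np.array([0,0,-1.]); g=R.from_matrix(np.c_[np.cross(ty,tz),ty,tz])
    t=r.inv().apply(np.array([x,y,z])-st['eef_pos'])*100; w=np.degrees((r.inv()*g).as_rotvec())
    print('t',round(st['time'],2),'cm',t.round(2),'deg',w.round(2),'pos',st['eef_pos'].round(4),'F',np.round(st['wrist_force'],1))
E
python3 -c "
from h import *
go(.5415,.152,.15,89)"
```

```text
t 0.3 cm [-46.53 -33.39   5.54] deg [-3.000e-02 -1.000e-02 -1.749e+01] pos [0.2061 0.6163 0.2052] F [-0.8  1.2 -0.6]
```

Call:
{"fn": "servo_tool", "kwargs": {
  "deltas": "7 -3 -2 0 0 0 -2; 7 -8 -5.7 1 0 0 -4; 7 -13 -9.3 2 0 0 -6; 7 -18 -12.9 2 0 0 -8; 7 -23 -16.5 3 0 0 -10; 7 -28 -20.1 3 0 0 -12; 7 -33 -23.7 4 0 0 -14; 7 -38 -27.3 4.5 0 0 -16; 7 -43 -30.9 5 0 0 -17.5; 7 -46 -33 5.5 0 0 -17.5; 7 -46.5 -33.4 5.5 0 0 -17.5; 7 -46.5 -33.4 5.5 0 0 -17.5",
  "newtons": 30
}}

```text
time: 1.8
eef_pos: [0.5407, 0.1531, 0.1505]
ee_rot: [-0.027, -3.141, -0.001]
wrist_force: [-0.6, 0.4, -0.7]
grip_width: 0.07
grip_force: 0.0
```

```bash
python3 - <<'E'
from h import *
s=snap('wrist','w1'); P=cloud(s); hsv=cv2.cvtColor(s['image'],cv2.COLOR_RGB2HSV)
m=(s['range_z']>0)&(hsv[...,0]<18)&(hsv[...,1]>120)&(P[...,2]>.055)&(P[...,2]<.075)&(P[...,1]>.08)
q=P[m]; print(m.sum(),np.median(q,0).round(4),cv2.minAreaRect((q[:,:2]*1000).astype(np.float32)),line(q))
go(.5415,.152,.032,89)
E
```

```text
1836 [0.5384 0.1521 0.0651] ((540.9998168945312, 152.0415802001953), (62.64846420288086, 19.99169158935547), 0.6923392415046692) (np.float32(0.5071353), array([539. , 152.1], dtype=float32), 1836)
t 1.85 cm [-0.13 -0.22 11.86] deg [ 0.07 -0.04  0.12] pos [0.5403 0.1541 0.1506] F [-0.4 -0.3 -0.9]
```

View pics/w1.png

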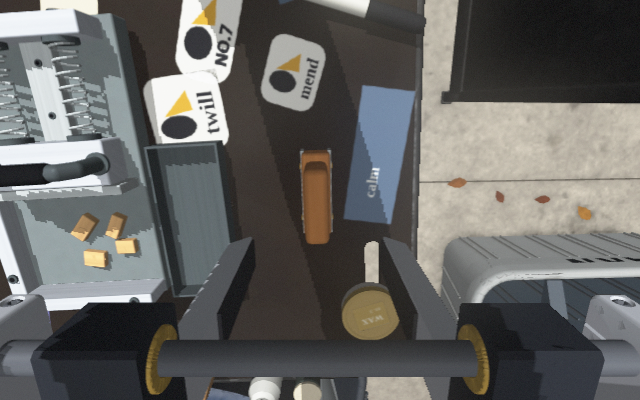

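Wrist view: the scraper ridge is at (316,200) between the fingers. The four chips are on the bed at left, around (100,240), and the path down is free.

Call:
{"fn": "servo_tool", "kwargs": {
  "deltas": "5 -0.1 -0.2 3 0 0 -1.3; 5 -0.1 -0.2 7 0 0 -1.3; 5 -0.1 -0.2 10.5 0 0 -1.3; 5 -0.1 -0.2 11.9 0 0 -1.3; 5 -0.1 -0.2 11.9 0 0 -1.3; 0 -0.1 -0.2 11.9 0 0 -1.3; 0 -0.1 -0.2 11.9 0 0 -1.3; 0 -0.1 -0.2 11.9 0 0 -1.3; 0 -0.1 -0.2 11.9 0 0 -1.3; 0 -0.1 -0.2 11.9 0 0 -1.3",
  "newtons": 30
}}

```text
time: 3.1
eef_pos: [0.5427, 0.1505, 0.0322]
ee_rot: [-0.008, 3.14, 0.001]
wrist_force: [-0.8, -0.2, 6.2]
grip_width: 0.0199
grip_force: 30.0
```

```bash
python3 - <<'E'
from h import *
p=fx(.0615,-.043); print(p,fx(.0615,.063))
go(*p,.115,92.1); go(*p,.064,92.1); st=robot.state(); print(st['grip_width'],st['grip_force'],st['eef_pos'],st['ee_rot'])
E
```

```text
[ 0.57633438 -0.09931753] [0.57245014 0.00661128]
t 3.1 cm [ -3.24 -24.99  -8.29] deg [ 0.03  0.07 -1.8 ] pos [0.5427 0.1505 0.0322] F [-0.8 -0.2  6.2]
t 3.1 cm [ -3.24 -24.99  -3.19] deg [ 0.03  0.07 -1.8 ] pos [0.5427 0.1505 0.0322] F [-0.8 -0.2  6.2]
0.019895392333245755 30.001045167446136 [0.54269274 0.15045097 0.03216153] [-8.19449427e-03  3.14041975e+00  8.79018666e-04]
```

Call:
{"fn": "servo_tool", "kwargs": {
  "deltas": "0 0 0 -2 0 0 0; 0 0 0 -6 0 0 0; 0 0 0 -8.3 0 0 -0.5; 0 -0.6 -4 -8.3 0 0 -1; 0 -1.3 -10 -8.3 0 0 -1.8; 0 -2 -15 -8.3 0 0 -1.8; 0 -2.6 -20 -8.3 0 0 -1.8; 0 -3.2 -24 -8.3 0 0 -1.8; 0 -3.2 -25 -8.3 0 0 -1.8; 0 -3.2 -25 -8.3 0 0 -1.8; 0 -3.2 -25 -8.3 0 0 -1.8"
}}

```text
time: 4.47
eef_pos: [0.5753, -0.0972, 0.1143]
ee_rot: [0.062, -3.14, -0.002]
wrist_force: [0.1, -0.2, -1.1]
grip_width: 0.0197
grip_force: 30.0
```

```bash
python3 - <<'E'
from h import *
for n in('wrist','scene','top'):
    s=snap(n,n+'2'); P=cloud(s); hsv=cv2.cvtColor(s['image'],cv2.COLOR_RGB2HSV)
    m=(s['range_z']>0)&(hsv[...,0]<18)&(hsv[...,1]>110)&(P[...,2]>.09)&(P[...,2]<.155)&(P[...,1]<.0)&(P[...,0]>.5)&(P[...,0]<.66)
    if m.sum()>30:
        q=P[m]; a=infx(q); print(n,m.sum(),q.min(0),q.max(0),a.min(0),a.max(0)); t=q[q[:,2]>q[:,2].max()-.008]; print(line(t),infx(np.array(cv2.minAreaRect(t[:,:2].astype(np.float32))[0])))
    if n=='wrist':
        lt=(hsv[...,1]<60)&(hsv[...,2]>130)
        ff=lt&(abs(P[...,2]-.06)<.004); a=infx(P[ff]); b=a[(a[:,0]>.09)]; print('ff inner',np.percentile(b[:,0],[2,50,98]) if len(b) else 0)
p=fx(.0615,-.043); go(*p,.064,92.1)
E
```

```text
wrist 6574 [ 0.53500475 -0.30397895  0.09000606] [ 0.62604535 -0.08626972  0.14974114] [ 0.0205257  -0.24927793] [ 0.10370566 -0.02904085]
(np.float32(2.2473972), array([571. , -98.1], dtype=float32), 4791) [ 0.05939261 -0.04155886]
ff inner [0.10762555 0.11284944 0.19812186]
scene 818 [ 0.5000053  -0.52811923  0.09010329] [ 0.65890568 -0.04314534  0.15496202] [-0.03041744 -0.46879402] [0.13659668 0.01560562]
(np.float32(5.8534307), array([572.5, -97. ], dtype=float32), 216) [ 0.04288437 -0.19484216]
top 76 [ 0.53432977 -0.10546279  0.09720379] [ 0.55277453 -0.08456362  0.14940451] [ 0.0198108  -0.04789568] [ 0.03788935 -0.02733351]
(np.float32(-74.26307), array([545.4, -96. ], dtype=float32), 23) [ 0.03263949 -0.03894896]
t 4.62 cm [-0.08 -0.16  5.05] deg [ 0.04 -0.01  0.15] pos [ 0.5755 -0.0978  0.1145] F [ 0.2  0.8 -0.7]
```

View pics/wrist2.png

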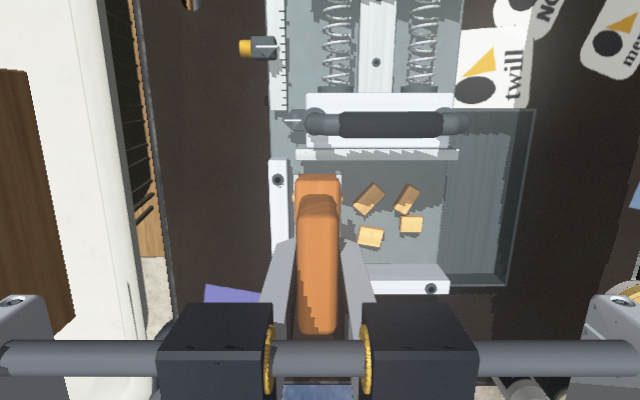

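Wrist view: the scraper sits between the far fence (row ~275) and the jaw face (row ~155), beside the side fence. All four chips, (370,198), (407,200), (411,224) and (371,237), lie to its tray side.

Call:
{"fn": "servo_tool", "kwargs": {
  "deltas": "0 -0.2 -0.1 1.5 0 0 0; 0 -0.2 -0.1 3 0 0 0; 0 -0.2 -0.1 4 0 0 0; 0 -0.2 -0.1 4.7 0 0 0; 0 -0.2 -0.1 5 0 0 0; 0 -0.2 -0.1 5 0 0 0"
}}

```text
time: 5.38
eef_pos: [0.5775, -0.1006, 0.0644]
ee_rot: [0.058, -3.141, -0.0]
wrist_force: [0.8, -0.5, -0.4]
grip_width: 0.0199
grip_force: 30.0
```

```bash
python3 - <<'E'
from h import *
s=snap('wrist'); P=cloud(s); hsv=cv2.cvtColor(s['image'],cv2.COLOR_RGB2HSV)
m=(s['range_z']>0)&(hsv[...,0]<18)&(hsv[...,1]>110)&(P[...,2]>.045)&(P[...,2]<.11)&(P[...,1]<-.07)&(P[...,1]>-.13)&(P[...,0]>.5)&(P[...,0]<.64)
q=P[m]; a=infx(q); print(np.percentile(a,[.5,99.5],axis=0),np.percentile(q[:,2],[1,50,90,99])); t=q[q[:,2]>.085]
print(line(t),infx(np.array(cv2.minAreaRect(t[:,:2].astype(np.float32))[0])))
go(*fx(.0615,.065),.0635,92.1)
E
```

```text
[[ 0.02336876 -0.05720459]
 [ 0.09139536 -0.03315063]] [0.05478852 0.0969857  0.09830821 0.09902468]
(np.float32(2.1526582), array([ 572.1, -101.5], dtype=float32), 4939) [ 0.06100683 -0.04505796]
t 5.42 cm [ 0.13 10.93  0.11] deg [-0.    0.02  0.  ] pos [ 0.5777 -0.1006  0.0646] F [ 0.9 -0.3 -0.5]
```

Call:
{"fn": "servo_tool", "kwargs": {
  "deltas": "0 0 0 0.12 0 0 0; 0 0 0 0.12 0 0 0; 0 0 0.6 0.12 0 0 0; 0 0 1.6 0.12 0 0 0; 0 0 2.6 0.12 0 0 0; 0 0 3.6 0.12 0 0 0; 0 0 4.6 0.12 0 0 0; 0 0 5.6 0.12 0 0 0; 0 0 6.4 0.12 0 0 0; 0 0 6.4 0.12 0 0 0"
}}

```text
time: 6.68
eef_pos: [0.5752, -0.0355, 0.0633]
ee_rot: [0.06, -3.141, -0.001]
wrist_force: [0.7, -0.2, -1.3]
grip_width: 0.0199
grip_force: 30.0
```

```bash
python3 - <<'E'
from h import *
for n in ('wrist','scene'): s=snap(n,n+'3')
go(*fx(.0615,.070),.0635,92.1)
E
```

```text
t 6.78 cm [ 0.11  5.05 -0.03] deg [-0.01 -0.01 -0.  ] pos [ 0.5751 -0.0368  0.0632] F [ 0.3  0.4 -0.9]
```

View pics/wrist3.png

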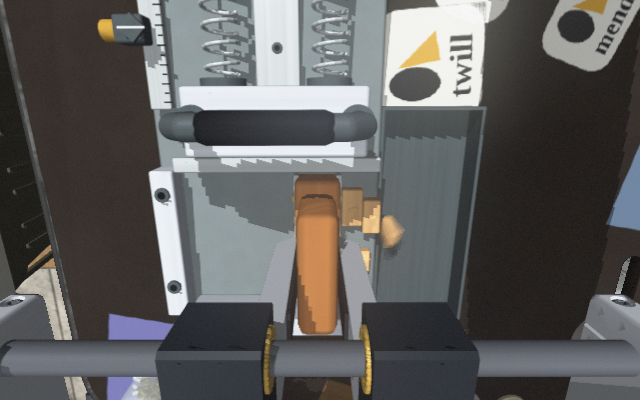

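The chips are gathered ahead of the scraper at (352,207), (371,215), (392,232) and (365,262), one already tipping into the tray. I'll finish the sweep.

Call:
{"fn": "servo_tool", "kwargs": {
  "deltas": "0 0 0.8 0 0 0 0; 0 0 1.6 0 0 0 0; 0 0 2.4 0 0 0 0; 0 0 3.2 0 0 0 0; 0 0 4.0 0 0 0 0; 0 0 4.8 0 0 0 0; 0 0 5.4 0 0 0 0; 0 0 5.4 0 0 0 0; 0 0 5.4 0 0 0 0; 0 0 5.4 -1 0 0 0; 0 0 5.4 -4 0 0 0; 0 0 5.4 -5 0 0 0"
}}

```text
time: 8.28
eef_pos: [0.5746, 0.0171, 0.1153]
ee_rot: [-0.057, 3.138, 0.0]
wrist_force: [0.4, 0.7, -2.2]
grip_width: 0.0198
grip_force: 30.0
```

```bash
python3 - <<'E'
from h import *
for n in ('wrist','scene','top'):
    s=snap(n,n+'4'); P=cloud(s); hsv=cv2.cvtColor(s['image'],cv2.COLOR_RGB2HSV); a=infx(P)
    m=(s['range_z']>0)&(hsv[...,0]<28)&(hsv[...,1]>70)&(hsv[...,2]>70)&(P[...,2]>-.005)&(P[...,2]<.055)&(a[...,0]>-.02)&(a[...,0]<.14)&(a[...,1]>-.08)&(a[...,1]<.13)
    k,l,st,c=cv2.connectedComponentsWithStats(m.astype(np.uint8))
    for i in range(1,k):
        if st[i,4]>8: print(n,c[i].round(),st[i,4],a[l==i].mean(0).round(3),P[l==i][:,2].mean().round(3))
go(.541,.152,.115,90.5)
E
```

```text
wrist [311. 169.] 149 [0.035 0.068] 0.024
wrist [341. 217.] 21 [0.079 0.094] 0.011
scene [312. 222.] 172 [0.063 0.08 ] 0.015
t 8.43 cm [ 2.74 13.59 -0.14] deg [0.   0.05 1.59] pos [0.5734 0.0172 0.1136] F [-0.2 -0.7 -0.4]
```

View pics/wrist4.png

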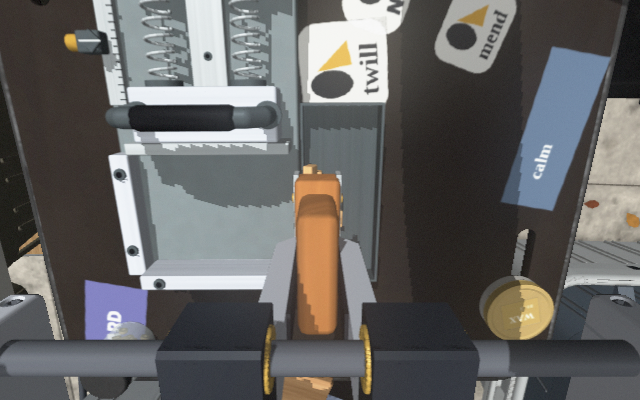

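The bed looks clear; at least one chip sits close to the tray rim at (311,169). I'll move the scraper away, then check the tray.

Call:
{"fn": "servo_tool", "kwargs": {
  "deltas": "0 0.8 4 -0.2 0 0 0.5; 0 1.8 9 -0.2 0 0 1.2; 0 2.7 13 -0.2 0 0 1.6; 0 2.7 13.6 -0.2 0 0 1.6; 0 2.7 13.6 -0.2 0 0 1.6"
}}

```text
time: 9.05
eef_pos: [0.5409, 0.1518, 0.1145]
ee_rot: [0.015, -3.141, 0.002]
wrist_force: [0.7, 0.7, -1.1]
grip_width: 0.0199
grip_force: 30.0
```

```bash
python3 - <<'E'
from h import *
s=snap('top','top5'); s2=snap('scene','scene5')
for s in (s,s2):
    P=cloud(s); hsv=cv2.cvtColor(s['image'],cv2.COLOR_RGB2HSV); a=infx(P)
    m=(s['range_z']>0)&(hsv[...,0]<28)&(hsv[...,1]>70)&(hsv[...,2]>70)&(P[...,2]>-.005)&(P[...,2]<.055)&(a[...,0]>-.02)&(a[...,0]<.14)&(a[...,1]>-.08)&(a[...,1]<.14)
    k,l,st,c=cv2.connectedComponentsWithStats(m.astype(np.uint8))
    for i in range(1,k):
        if st[i,4]>4: print(c[i].round(),st[i,4],a[l==i].mean(0).round(3),P[l==i][:,2].min().round(3),P[l==i][:,2].max().round(3))
A=cv2.imread('pics/top5.png')[170:250,295:375]; B=cv2.imread('pics/scene5.png')[180:260,270:350]
cv2.imwrite('pics/c5.png',np.hstack([cv2.resize(i,(390,390),interpolation=cv2.INTER_CUBIC) for i in(A,B)]))
go(.541,.152,.0335,90.5)
E
```

```text
[329. 206.] 194 [0.062 0.08 ] -0.0 0.029
[312. 222.] 187 [0.065 0.08 ] 0.003 0.032
t 9.15 cm [0.04 0.19 8.13] deg [-0.09 -0.03 -0.12] pos [0.5414 0.1502 0.1148] F [ 0.3 -0.  -0.9]
```

View pics/c5.png

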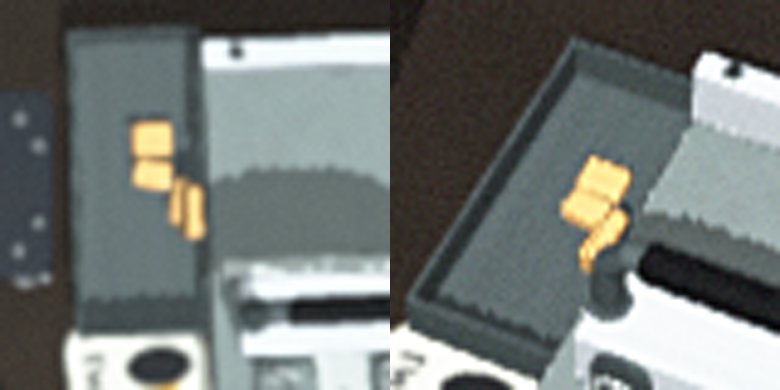

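Three chips lie in the tray. The one at crop (192,210) seems to lean on the inner rim, so I'll measure its height profile.

```bash
python3 - <<'E'
from h import *
for n in('top','scene'):
    s=snap(n); P=cloud(s); hsv=cv2.cvtColor(s['image'],cv2.COLOR_RGB2HSV); a=infx(P)
    m=(s['range_z']>0)&(hsv[...,0]<28)&(hsv[...,1]>70)&(hsv[...,2]>70)&(P[...,2]>-.005)&(P[...,2]<.055)&(a[...,0]>-.02)&(a[...,0]<.14)&(a[...,1]>-.08)&(a[...,1]<.14)
    print(n); rows=np.unique(np.where(m)[0])
    for r in rows: print(r,' '.join(f'{int(a[r,u,0]*1e3)},{int(a[r,u,1]*1e3)}:{int(P[r,u,2]*1e3)}' for u in np.where(m[r])[0][::1 if n=="top" else 2]))
E
```

```text
top
195 89,95:6 89,93:4 89,90:3 89,88:2 89,85:2 89,83:4 89,81:3 88,78:4
196 86,95:8 86,93:7 85,90:13 86,88:9 85,85:11 86,83:8 85,81:9 85,78:9
197 83,95:9 83,93:11 83,90:8 83,88:8 83,86:8 83,83:7 83,81:8 83,78:6 84,76:2
198 81,95:10 81,93:10 81,90:10 81,88:10 81,86:10 80,83:10 80,81:10 81,78:9 82,76:0
199 78,95:10 78,93:11 78,90:10 78,88:10 78,86:11 78,83:7 78,81:8 78,78:10 78,76:5
200 76,95:9 76,93:8 76,91:12 76,88:10 76,86:11 76,83:8 76,81:10 76,79:9 76,76:6
201 75,95:3 74,93:9 73,91:10 73,88:9 73,86:9 73,83:9 73,81:9 73,79:9
202 72,93:6 72,91:5 71,88:7 72,86:2 72,83:0 71,81:5 72,79:1
203 69,93:11 69,91:10 68,88:13 69,86:8 68,84:9 69,81:6 69,79:1
204 67,96:4 66,93:14 66,91:10 66,88:11 66,86:9 66,84:11 66,81:9 66,79:10 67,76:0
205 65,96:4 64,93:12 64,91:9 64,88:11 64,86:10 64,84:10 63,81:11 64,79:9 64,76:2
206 63,96:1 61,93:12 61,91:9 61,89:10 61,86:11 61,84:9 61,81:11 61,79:14 62,77:3 61,74:5 62,72:2
207 60,96:2 59,93:9 59,91:10 59,89:9 59,86:11 58,84:12 59,81:8 59,79:8 59,77:3 58,74:13 58,72:14 58,69:11 59,67:4
208 57,91:7 57,89:10 56,86:11 56,84:9 56,82:12 56,79:9 56,77:12 56,74:1
[... 945 characters left out ...]
,85:11 76,81:13 77,77:13 83,75:8
219 67,92:12 68,88:14 72,86:12 75,83:9 77,75:11
220 64,93:13 67,90:12 68,86:12 70,83:11 75,81:7 80,76:4
221 61,94:13 65,91:10 63,86:14 65,82:15 68,80:13 71,77:10 77,75:5
222 60,93:12 62,90:11 61,85:15 65,83:11 65,78:13 69,76:10
223 60,93:8 60,89:11 60,84:13 63,81:11 65,78:11 54,69:29 55,65:30
224 60,91:5 59,86:10 58,81:14 61,79:11 50,69:30 51,65:31 55,63:27
225 60,91:3 57,85:10 60,82:8 59,78:11 48,68:30 51,65:27
226 60,84:3 58,79:9 46,69:28 48,66:28 49,62:28
227 53,77:12 43,68:29 45,64:29 48,62:27
228 46,73:19 41,67:29 44,62:28
229 47,76:13 37,67:30
230 42,76:16 35,68:29
231 40,75:16
232 42,76:11 32,67:27
233 33,72:19
234 40,75:7 32,67:21
235 39,74:5 33,67:16
```

The high chip (x 31–55, y 62–72, top at about 27 mm) is resting on the tray rim; the others are down in the tray. I'll use the scraper just above rim height to drag it inwards.

```bash
python3 -c "
from h import *
go(*fx(.058,.079),.0565,92.1);go(*fx(.058,.106),.0565,92.1)"
```

```text
t 9.25 cm [ -2.6  -12.79   5.87] deg [-0.06 -0.01 -1.75] pos [0.5416 0.1503 0.115 ] F [ 0.3 -0.4 -1. ]
t 9.25 cm [ -2.52 -10.09   5.86] deg [-0.06 -0.01 -1.75] pos [0.5416 0.1503 0.115 ] F [ 0.3 -0.4 -1. ]
```

Call:
{"fn": "servo_tool", "kwargs": {
  "deltas": "0 -1 -4 0 0 0 -0.8; 0 -2 -9 1 0 0 -1.6; 0 -2.6 -12.5 3 0 0 -1.6; 0 -2.6 -12.8 4.8 0 0 -1.6; 0 -2.6 -12.8 5.5 0 0 -1.6; 0 -2.6 -12.8 5.85 0 0 -1.6; 0 -2.6 -12.3 5.85 0 0 -1.6; 0 -2.6 -11.7 5.85 0 0 -1.6; 0 -2.6 -11.1 5.85 0 0 -1.6; 0 -2.6 -10.5 5.85 0 0 -1.6; 0 -2.6 -10.1 5.85 0 0 -1.6; 0 -2.6 -10.1 4.5 0 0 -1.6"
}}

```text
time: 10.75
eef_pos: [0.5671, 0.0519, 0.0698]
ee_rot: [0.059, -3.139, 0.0]
wrist_force: [0.6, -0.3, -1.7]
grip_width: 0.0196
grip_force: 30.0
```

Call:
{"fn": "servo_tool", "kwargs": {
  "deltas": "0 0 0 -3.5 0 0 0; 0 1 4 -4.5 0 0 0.8; 0 2.6 9 -4.5 0 0 1.6; 0 2.6 10 -4.5 0 0 1.6; 0 2.6 10.1 -4.5 0 0 1.6"
}}

```text
time: 11.38
eef_pos: [0.5388, 0.1518, 0.1158]
ee_rot: [-0.016, 3.141, -0.0]
wrist_force: [1.2, -1.0, -1.3]
grip_width: 0.02
grip_force: 30.0
```

```bash
cat > chk.py <<'E'
from h import *
for n in('top','scene'):
    s=snap(n); P=cloud(s); hsv=cv2.cvtColor(s['image'],cv2.COLOR_RGB2HSV); a=infx(P)
    m=(s['range_z']>0)&(hsv[...,0]<28)&(hsv[...,1]>70)&(hsv[...,2]>70)&(P[...,2]>-.005)&(P[...,2]<.055)&(a[...,0]>-.02)&(a[...,0]<.14)&(a[...,1]>-.08)&(a[...,1]<.14)
    print(n,m.sum()); rows=np.unique(np.where(m)[0])
    for r in rows[::2]: print(' '.join(f'{int(a[r,u,0]*1e3)},{int(a[r,u,1]*1e3)}:{int(P[r,u,2]*1e3)}' for u in np.where(m[r])[0][::2]))
go(.541,.152,.0335,90.5)
E
python3 chk.py
```

```text
top 229
89,95:4 89,90:3 89,85:0 89,81:3
84,95:7 84,90:7 83,86:9 83,81:8
79,95:7 79,90:8 78,86:8 78,81:9 78,76:8
75,96:0 74,91:9 73,86:10 73,81:10
69,96:6 69,91:10 68,86:11 68,81:9
65,96:2 64,91:9 64,86:9 64,81:7 64,76:3
60,96:2 59,91:10 59,86:11 59,81:10 60,77:1 58,72:14
55,103:4 55,98:4 55,94:1 53,74:14 53,70:14
50,103:10 49,98:12 50,94:8 48,77:14 48,72:14 49,67:2
45,103:9 45,99:8 45,94:11 44,77:12 44,72:11 44,67:3
41,104:3 40,99:12 40,94:11 39,77:12 39,72:13 40,68:3
36,104:5 35,99:14 35,94:9
30,101:12 30,97:10
scene 270
89,94:10
83,93:10 84,89:11 86,86:12 87,82:12 93,80:6
76,94:11 77,90:13 79,87:12 82,84:10 81,79:13 88,76:7
71,92:12 75,89:9 76,86:9 76,81:12 78,78:11 83,76:7
65,94:11 66,89:13 68,86:13 70,83:12 74,80:9 79,76:6
54,101:13 60,93:11 62,90:11 65,87:9 66,83:10 66,78:13
50,102:11 52,98:12 52,94:13 55,91:12 59,88:9 58,84:12 61,80:11 58,75:17 61,72:15
42,100:15 45,97:14 48,94:12 49,90:13 59,84:4 58,79:8 55,73:15 57,70:15
38,102:13 40,98:13 41,95:14 43,91:13 47,89:9 47,74:18 53,72:12 51,67:16
31,100:16 33,97:15 36,94:13 36,90:15 44,90:6 44,75:15
33,102:6 33,97:9 33,93:10 35,90:10 41,75:11 40,71:15
33,95:3 35,92:3 39,75:7 39,70:10
t 11.47 cm [-0.19  0.23  8.2 ] deg [-0.07  0.03 -0.1 ] pos [0.539  0.1497 0.1155] F [ 0.6 -0.  -0.8]
```

All four chips are now low in the tray, tops at 15 mm or less. Now I'll stand the scraper back on the table.

Call:
{"fn": "servo_tool", "kwargs": {
  "deltas": "0 -0.1 0.1 3 0 0 0; 0 -0.1 0.1 6 0 0 0; 0 -0.1 0.1 7.6 0 0 0; 0 -0.1 0.1 8.15 0 0 0; 0 -0.1 0.1 8.15 0 0 0; 6 -0.1 0.1 8.15 0 0 0; 6 -0.1 0.1 8.15 0 0 0; 6 -0.1 0.1 8.15 0 0 0; 6 -0.1 0.1 6 0 0 0; 6 -0.1 0.1 1 0 0 0; 6 -0.1 0.1 -2 0 0 0; 6 -0.1 0.1 -4 0 0 0"
}}

```text
time: 12.98
eef_pos: [0.54, 0.1527, 0.1573]
ee_rot: [-0.014, 3.139, 0.001]
wrist_force: [0.0, 0.1, -0.4]
grip_width: 0.0601
grip_force: 0.0
```

```bash
python3 - <<'E'
from h import *
s=snap('wrist'); P=cloud(s); hsv=cv2.cvtColor(s['image'],cv2.COLOR_RGB2HSV)
m=(s['range_z']>0)&(hsv[...,0]<18)&(hsv[...,1]>120)&(P[...,2]>.03)&(P[...,2]<.12)&(P[...,1]>.08)&(P[...,1]<.2)
q=P[m]; print(m.sum(),np.percentile(q,[1,50,99],axis=0).round(4).tolist())
go(*fx(-.010,0),.160,2.1); go(*fx(-.010,0),.160,182.1)
print(robot.state()['q'])
E
```

```text
1875 [[0.5065, 0.1423, 0.0346], [0.5335, 0.1522, 0.065], [0.5682, 0.162, 0.0671]]
t 13.03 cm [  3.99 -21.17  -0.14] deg [ 0.32  0.18 88.4 ] pos [0.5413 0.1531 0.1592] F [ 0.2 -0.1  0.6]
t 13.03 cm [  3.99 -21.17  -0.14] deg [ -0.18   0.33 -91.6 ] pos [0.5413 0.1531 0.1592] F [ 0.2 -0.1  0.6]
[-0.29025983  0.55675371 -0.05335111  1.82014833  0.04111948  0.75993071
  1.21434089]
```

Scraper is standing, top at 65 mm. Next I'll hover near the jaw with the present yaw to see the pointer and mark together.

Call:
{"fn": "servo_tool", "kwargs": {
  "deltas": "6 1 -4 0 0 0 0; 6 2 -9 0 0 0 0; 6 3 -14 0 0 0 0; 6 4 -19 0 0 0 -1; 6 4.5 -21.5 0 0 0 -1.6; 6 4.5 -22 0 0 0 -1.6; 6 4.5 -22 0 0 0 -1.6"
}}

```text
time: 13.9
eef_pos: [0.4966, -0.067, 0.1551]
ee_rot: [-0.058, 3.141, 0.001]
wrist_force: [-0.0, -1.0, 0.7]
grip_width: 0.0601
grip_force: 0.0
```

```bash
python3 - <<'E'
from h import *
s=snap('wrist','wrist6'); P=cloud(s); 
np.savez('w6.npz',P=P,im=s['image'],E=s['extrinsics'],**{k:s[k] for k in('fx','fy','cx','cy','k1')})
E=s['extrinsics']; 
def proj(p):
    c=np.linalg.inv(E)@np.r_[p,1]; x=c[:2]/c[2]; x=x*(1+s['k1']*(x@x)); return x*[s['fx'],s['fy']]+[s['cx'],s['cy']]
print(proj(np.r_[fx(-.01,-.065),.045]),proj(np.r_[fx(-.05,-.065),.045]))
u,v=proj(np.r_[fx(-.03,-.07),.045]).round().astype(int); y0,x0=max(v-75,0),max(u-75,0); print(x0,y0)
cv2.imwrite('pics/c6.png',cv2.resize(s['image'][y0:y0+150,x0:x0+150,::-1],(600,600),interpolation=cv2.INTER_CUBIC))
E
```

```text
[251.83028731 206.21267459] [249.38502253 160.67953024]
170 109
```

View pics/c6.png

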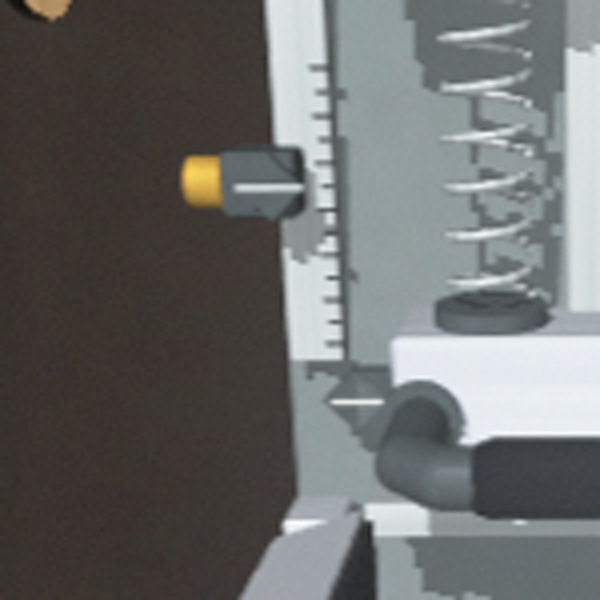

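Crop (4x, offset 170,109): pointer white line at row 403, tip at (330,403). The rider's white line is at row 188, tip at (303,188). Now the pull distance.

```bash
python3 - <<'E'
from h import *
d=np.load('w6.npz'); s={k:(d[k].item() if d[k].ndim==0 else d[k]) for k in('fx','fy','cx','cy','k1')}; s['extrinsics']=d['E']; P=d['P']; g=cv2.cvtColor(d['im'],cv2.COLOR_RGB2GRAY).astype(float)
o=[170,109]
def row(u0,u1,v):
    r=[]
    for u in range(u0,u1):
        w=g[v-2:v+3,u]; w=np.clip(w-np.median(g[v-4:v+5,u])-15,0,None); r.append((w*np.arange(v-2,v+3)).sum()/w.sum())
    return np.mean(r)
mu,mv=240,row(231,244,156); pu,pv=259,row(254,265,209); print(mv,pv)
print('depth pt',P[206:213,254:265,2].round(3)[3],'mark',P[156,226:246,2].round(3))
for zm in(.045,.048): 
  a=infx(onz(s,[[pu,pv]],.045)); b=infx(onz(s,[[mu,mv]],zm)); print(zm,a,b,a-b)
st=robot.state(); print(st['eef_pos'])
go(*fx(-.010,0),.155,2.1)
E
```

```text
155.46007275826315 209.0377260214359
depth pt [0.048 0.047 0.048 0.049 0.047 0.047 0.048 0.047 0.047 0.048 0.048] mark [0.046 0.047 0.046 0.049 0.049 0.049 0.049 0.049 0.048 0.049 0.048 0.05
 0.049 0.049 0.048 0.049 0.048 0.048 0.049 0.047]
0.045 [[-0.00742091 -0.05886715]] [[-0.05438949 -0.07261076]] [[0.04696859 0.01374362]]
0.048 [[-0.00742091 -0.05886715]] [[-0.05485438 -0.07195177]] [[0.04743348 0.01308462]]
[ 0.49671613 -0.06637348  0.15511683]
t 13.95 cm [-0.69  0.71  0.01] deg [ 5.00e-02 -3.00e-02  9.01e+01] pos [ 0.4967 -0.0664  0.1551] F [-0.  -0.1 -0.7]
```

Call:
{"fn": "servo_tool", "kwargs": {
  "deltas": "5 -0.1 0.1 0 0 0 9; 5 -0.2 0.2 0 0 0 18; 5 -0.3 0.3 0 0 0 27; 5 -0.4 0.4 0 0 0 36; 5 -0.5 0.5 0 0 0 45; 5 -0.6 0.6 0 0 0 54; 5 -0.7 0.7 0 0 0 63; 5 -0.7 0.7 0 0 0 72; 5 -0.7 0.7 0 0 0 81; 5 -0.7 0.7 0 0 0 90; 5 -0.7 0.7 0 0 0 90; 5 -0.7 0.7 0 0 0 90"
}}

```text
time: 15.45
eef_pos: [0.5032, -0.0595, 0.1552]
ee_rot: [-2.175, -2.266, -0.0]
wrist_force: [-0.8, 0.7, -0.5]
grip_width: 0.0499
grip_force: 0.0
```

```bash
python3 - <<'E'
from h import *
d=np.load('w6.npz'); P=d['P'].reshape(-1,3); g=d['im'].reshape(-1,3).max(1)
a=infx(P); m=(P[:,2]>.092)&(P[:,2]<.106)&(abs(a[:,0])<.04)&(abs(a[:,1])<.03)&(g<90); print('w6',m.sum(),np.percentile(a[m],[2,98],axis=0),line(P[m]))
s=snap('wrist','wrist7'); P=cloud(s).reshape(-1,3); a=infx(P);g=s['image'].reshape(-1,3).max(1)
m=(P[:,2]>.085)&(P[:,2]<.106)&(abs(a[:,0])<.04)&(abs(a[:,1])<.03)&(g<90); print('w7',m.sum(),np.percentile(a[m],[2,98],axis=0),np.median(P[m],0),line(P[m]))
go(*fx(-.010,0),.075,2.1)
E
```

```text
w6 1546 [[-0.01594662 -0.02834606]
 [-0.00301038  0.02603226]] (np.float32(-87.70127), array([502.5, -60.3], dtype=float32), 1546)
w7 1397 [[-0.01519001 -0.02811652]
 [-0.00219557  0.02626226]] [ 0.50471692 -0.05852557  0.10118098] (np.float32(-87.44159), array([504.6, -58.9], dtype=float32), 1397)
t 15.5 cm [0.08 0.02 8.02] deg [-0.   -0.02  0.2 ] pos [ 0.5032 -0.0598  0.1552] F [-0.5 -0.   0.5]
```

Call:
{"fn": "servo_tool", "kwargs": {
  "deltas": "5 0.1 0.08 2.5 0 0 0; 5 0.1 0.08 5 0 0 0; 5 0.1 0.08 7 0 0 0; 5 0.1 0.08 8 0 0 0; 5 0.1 0.08 8 0 0 0; 0 0.1 0.08 8 0 0 0; 0 0.1 0.08 8 0 0 0; 0 0.1 0.08 8 0 0 0; 0 0.1 0.08 8 0 0 0; 0 0.1 0.08 8 0 0 0",
  "newtons": 45
}}

```text
time: 16.75
eef_pos: [0.5049, -0.0596, 0.0756]
ee_rot: [2.179, 2.261, 0.002]
wrist_force: [2.3, 0.9, 0.3]
grip_width: 0.014
grip_force: 45.0
```

```bash
python3 - <<'E'
from h import *
st=robot.state(); print(st['grip_width'],st['grip_force'],st['wrist_force'],st['eef_pos'],infx(st['eef_pos']))
p=infx(st['eef_pos']); go(*fx(p[0]-.046,p[1]),st['eef_pos'][2],2.1)
E
```

```text
0.013951314187687613 45.00091552734375 [2.26434082 0.94569682 0.26296341] [ 0.50492414 -0.05956607  0.07556793] [-0.00840563 -0.0006585 ]
t 16.75 cm [ 0.   -4.6  -0.01] deg [0.11 0.01 0.03] pos [ 0.5049 -0.0596  0.0756] F [2.3 0.9 0.3]
```

Call:
{"fn": "servo_tool", "kwargs": {
  "deltas": "0 0 -0.4 0 0 0 0; 0 0 -1 0 0 0 0; 0 0 -1.6 0 0 0 0; 0 0 -2.2 0 0 0 0; 0 0 -2.8 0 0 0 0; 0 0 -3.4 0 0 0 0; 0 0 -4 0 0 0 0; 0 0 -4.4 0 0 0 0; 0 0 -4.6 0 0 0 0; 0 0 -4.6 0 0 0 0; 0 0 -4.6 0 0 0 0"
}}

```text
time: 18.12
eef_pos: [0.4638, -0.0613, 0.0756]
ee_rot: [2.173, 2.257, 0.009]
wrist_force: [11.7, 1.6, -11.3]
grip_width: 0.014
grip_force: 45.0
```

```bash
python3 - <<'E'
from h import *
st=robot.state(); print(infx(st['eef_pos']),st['eef_pos'],st['wrist_force'],st['grip_width'])
ims=[]
for n in('scene','top','wrist'):
    s=snap(n,n+'8'); E=s['extrinsics']
    def proj(p):
        c=np.linalg.inv(E)@np.r_[p,1]; x=c[:2]/c[2]; x=x*(1+s['k1']*(x@x)); return x*[s['fx'],s['fy']]+[s['cx'],s['cy']]
    u,v=proj(np.r_[fx(-.056,-.07),.047]).round().astype(int); print(n,u,v)
    if n!='wrist': u-=20; v-=20; print('crop',u,v); ims.append(cv2.resize(s['image'][v:v+40,u:u+40,::-1],(390,390),interpolation=cv2.INTER_CUBIC))
cv2.imwrite('pics/c8.png',np.hstack(ims))
E
```

```text
[-0.0496051  -0.00089173] [ 0.46376089 -0.06130885  0.07560354] [ 11.70102646   1.60041341 -11.32634759] 0.01401866050693718
scene 362 291
crop 342 271
top 396 254
crop 376 234
wrist 307 325
```

View pics/c8.png

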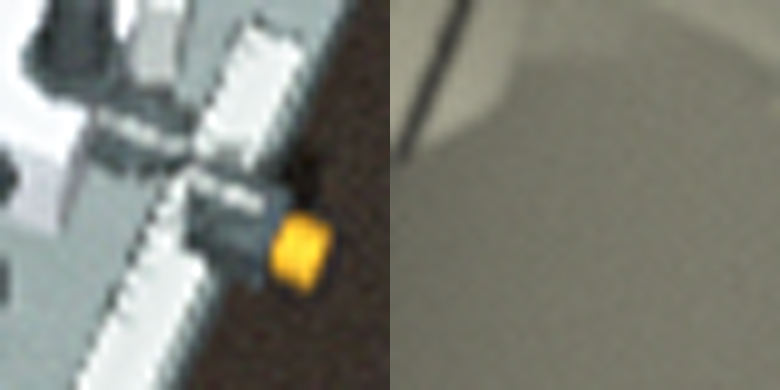

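Left crop (scene, 9.75x, offset 342,271): the pointer line runs (100,113)–(185,147) and the rider line (190,178)–(262,205), so the pointer is still a few mm short. The top view is hidden by the arm. Now the gap.

```bash
cat > gap.py <<'E'
from h import *
import sys
def gap(s,pp,mm,z=.048):
    a=infx(onz(s,pp,z)); b=infx(onz(s,mm,z)); print('pointer',(a*1e3).round(1).tolist(),'mark',(b*1e3).round(1).tolist(),'gap mm',((a[:,0].mean()-b[:,0].mean())*1e3).round(2))
E
python3 - <<'E'
from gap import *
s=snap('scene'); f=lambda p:(np.array(p)+.5)/9.75-.5+[342,271]
for z in(.045,.048): gap(s,f([[100,113],[140,130],[185,147]]),f([[190,178],[228,191],[262,205]]),z)
# wrist view before: rest geometry check
E
```

```text
pointer [[-46.2, -48.0], [-46.3, -55.6], [-46.2, -64.1]] mark [[-51.5, -67.1], [-51.1, -74.1], [-51.2, -80.4]] gap mm 5.06
pointer [[-47.9, -48.5], [-48.1, -56.1], [-47.9, -64.5]] mark [[-53.3, -67.6], [-52.9, -74.5], [-52.9, -80.8]] gap mm 5.04
```

Call:
{"fn": "servo_tool", "kwargs": {
  "deltas": "0 0 -0.25 0 0 0 0; 0 0 -0.5 0 0 0 0; 0 0 -0.53 0 0 0 0; 0 0 -0.53 0 0 0 0; 0 0 -0.53 0 0 0 0; 0 0 -0.53 0 0 0 0"
}}

```text
time: 19.08
eef_pos: [0.459, -0.0615, 0.0756]
ee_rot: [2.172, 2.257, 0.01]
wrist_force: [13.0, 2.0, -12.4]
grip_width: 0.0146
grip_force: 45.0
```

```bash
python3 - <<'E'
from h import *
st=robot.state(); print(infx(st['eef_pos']),st['wrist_force'],st['grip_width'])
s=snap('scene','scene9'); print(st['time'])
cv2.imwrite('pics/c9.png',cv2.resize(s['image'][271:311,342:382,::-1],(600,600),interpolation=cv2.INTER_CUBIC))
E
```

```text
[-0.05434756 -0.00093577] [ 12.97419428   2.03566957 -12.40165678] 0.014634876760277032
19.075
```

View pics/c9.png

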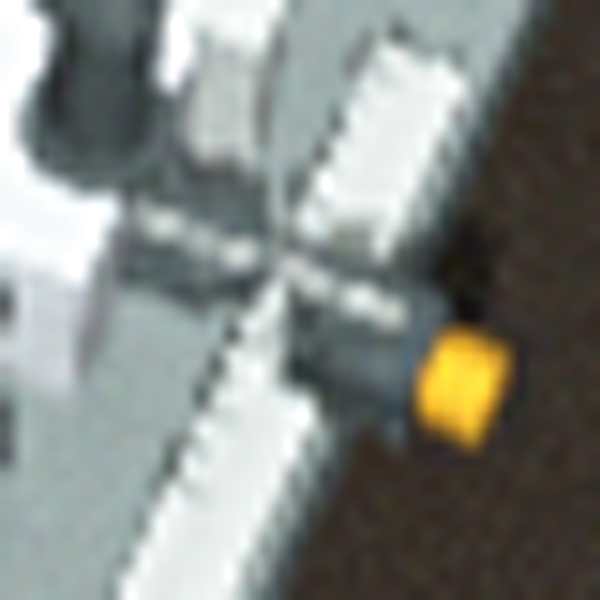

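The two white lines are now almost in line: pointer (150,220)–(250,257), rider (290,268)–(400,314).

```bash
python3 - <<'E'
from gap import *
s=snap('scene'); f=lambda p:(np.array(p)+.5)/15-.5+[342,271]
gap(s,f([[150,219],[200,237],[250,256]]),f([[290,269],[345,290],[400,314]]))
# independent: intensity ridge
g=cv2.cvtColor(s['image'],cv2.COLOR_RGB2GRAY).astype(float)
def ridge(c0,c1,ln):
    r=[]
    for u in range(c0,c1):
        v0=int(round(ln(u))); w=g[v0-2:v0+3,u]; w=np.clip(w-w.min()-20,0,None); r.append([u,(w*np.arange(v0-2,v0+3)).sum()/w.sum()])
    return np.array(r)
ln=lambda u:271-.5+ (219+(u+.5-342-10)*15*.37+.5)/15
lm=lambda u:271-.5+ (269+((u+.5-342)*15-290)*.41+.5)/15
a=ridge(352,358,ln);b=ridge(363,369,lm);print(a.round(2).tolist(),b.round(2).tolist()); gap(s,a,b)
st=robot.state(); print(infx(st['eef_pos']),st['grip_width'],st['time'])
E
```

```text
pointer [[-53.6, -50.3], [-53.3, -56.3], [-53.2, -62.4]] mark [[-52.8, -67.1], [-52.7, -73.7], [-52.9, -80.4]] gap mm -0.56
[[352.0, 285.43], [353.0, 285.49], [354.0, 285.95], [355.0, 286.67], [356.0, 286.86], [357.0, 287.47]] [[363.0, 289.46], [364.0, 290.06], [365.0, 290.45], [366.0, 290.58], [367.0, 291.11], [368.0, 291.47]]
pointer [[-53.8, -51.3], [-53.1, -52.8], [-53.2, -54.7], [-53.8, -56.8], [-53.4, -58.5], [-53.8, -60.4]] mark [[-53.0, -71.1], [-53.4, -73.0], [-53.4, -74.8], [-52.9, -76.4], [-53.1, -78.3], [-53.0, -80.1]] gap mm -0.39
[-0.05432463 -0.0009299 ] 0.013765315654881012 19.175
```

The residual is under about 0.5 mm, within measurement error, and the hold is steady. Handing in.

```bash
python3 -c "
from h import *
print(robot.sign_off())"
```

```text
the job is handed in; nothing more can be done
None
```

All four chips are in the tray, the scraper stands on the table clear of the fixture, and the arm is holding the jaw with its pointer within about 0.5 mm of the setting mark; the job was handed in at about 19 s.

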